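# Stand the cutlery tin heavy end down

### The arm

A 6-joint arm with a two-finger parallel gripper is mounted at the origin on the work surface. World frame = base frame: x ahead of the robot, y to its left, z up, the work surface at z = 0. Lengths are in m, angles in rad, forces in N, time in s.
With the tool pointing down it reaches from about 0.225 to 0.725 m from the base axis. Payload 3.1 kg.
Tool frame: the origin (TCP) lies at the very end of the fingers, on their centre line; the grasp point (between the pads) lies 19 mm behind it; x points along the fingers, y is the direction in which the jaws open and shut, and the axes are right-handed (so a half turn about x gives the same grasp; the last joint's range is limited). The gripper opens to 85 mm and grips with 20 to 120 N. Pads are 22 mm wide; open, the fingers measure 114 mm over their backs; the gripper's body (76 mm by 85 mm) begins 54 mm behind the grasp point. The pads swing forward as they close: fully open they stand 13 mm farther back than shut.
Start: joints at [1.218, 0.048, 0.099, 1.622, 0, 1.443], TCP at [0.117, 0.512, 0.231] pointing down, gripper open.
Joint ranges: [-2.91, 2.91], [-0.99, 1.94], [-1.21, 1.42], [-2.12, 2.29], [-1.49, 1.47], [-3.14, 3.14]. Speed limits (rad/s): [2.79, 2.79, 3.14, 3.14, 3.14, 3.14].

### API

Orientations are given as a 3x3 rotation matrix whose columns are the frame's x, y, z axes.
In Python, from rig import robot gives the robot as it stands.
- The arm moves only by the tool send_rows, never from a script. Its argument "rows" is a list of rows, each a list of 3 entries, a list of its own where there are three numbers: the shift along the tool's x, y, z in m, then the turn about the tool's x in rad, then the opening in per cent of the stroke, from 0 (shut) to 100 (fully open). A call has 1 to 20 rows; each row is the pose to reach, as a shift and turn from the pose commanded when the call began, along the tool's axes at that moment; what a row does not reach only later rows make up. A row lasts 1/8 s, in which the tool goes at most 62.5 mm and 10.7 degrees, less where a joint would pass 70% of its speed; a pose out of reach is approached as far as the arm can. A call with a gripper value outside its range is refused whole. The fingers move at their own pace and stop on an object; the grip force is fixed at half the most. Time passes only in rows, so rows that repeat a pose let the fingers close. It gives the time, the measured TCP pose, the force and the opening at its end, in the units of the state.
- robot.observe(): the state, without advancing time (a new reading comes with each control period).
- robot.snapshot(name): name is "scene" or "top" or "wrist"; returns a dict with "image" (384x512x3 uint8, blue, green, red), "fovy" (degrees; the focal length in pixels is half the picture's height over the tangent of half this angle, whatever the lens; pixels are square), "cx", "cy" (the principal point, pixels), "k1" (the pictures are not rectified: a ray, as slopes to the right and down, at radius r is drawn at 1 + k1 r^2 times it, then the intrinsics apply), "world_from_camera" (4x4, takes a point from camera to world coordinates). Camera axes: x right, y down, z forward; pixel columns grow to the right and rows downward; lengths in m; the calibration is good to about 2 mm. A picture is of the moment at which its call begins. There is no depth.
- robot.hand_in(): hands the job in, once; it reports no verdict.
The state is a dict: "time_s": time; "q": joint angles; "joint_velocities": joint speeds; "joint_efforts": joint torques, N m; "tcp_pos": TCP position; "tcp_rot": TCP orientation; "force": force on the tool from outside, world axes, zero at the start; "torque": the same for the moment, N m; "grip_width": finger opening in m.
Only numpy, scipy, OpenCV 4.12 (cv2) and the standard library are available. Lean on these libraries where they do the work, as an engineer would, in place of code of your own. Each camera call takes 0.05 s, during which the arm holds its last target. There are 200 camera calls.

### The job

The closed cutlery tin lies on its side, and all the cutlery has slid to one end, but both ends look the same. Lift the tin clear of the table to find out which end is heavy (it dips), then stand the tin upright on the cork mat, heavy end down, set it down gently and let go of it. Never leave it standing on its light end, and leave the saucer, mug, jar and bottle where they are.

Things in the scene. Friction and masses are not known exactly. Their poses are not given: they have to be found in the camera images.
- tin: Closed plain metal tin, a square bar 170 mm long, 50 x 50 mm across, both ends alike, 0.44 to 0.5 kg. Origin at its geometric centre; x along its length, y and z across. It starts lying with z up, its length along world y within 0.55 rad. The hidden load stays put when tilted. Gripped on its flat y sides, over 20 mm from mid-length, it is held without swinging; see the points for load and rivets.
- tin_end_a (a point): Centre of the tin's end face at its +x end, 85 mm from the tin's origin. The hidden cutlery (over two thirds of the whole mass) lies centred 58 mm from mid-length towards either this end or end b: which one changes from start to start. The tin balances about 35 to 40 mm from mid-length on that side.
- tin_end_b (a point): Centre of the tin's end face at its -x end, 85 mm from the tin's origin.
- tin_rivet (a point): Crown of a domed rivet, 5 mm proud, at mid-length and mid-height of the tin's +y side; a like one sits on the -y side, 60 mm over both. Pinched by the two rivets from above and lifted, the tin swings freely about them and it hangs heavy end down as far as the table or the gripper lets it.
- mat: Square cork mat, 170 mm x 170 mm, 4 mm thick, fixed flat on the table. Origin at the centre of its underside on the table, x and y along its edges. It and the tin lie to the left and right of the middle of the table, either way round.
- saucer: White saucer, 100 mm across, 14 mm high, lying between the tin's and the mat's places; origin under its centre. Bystander.
- mug: White mug, 76 mm across, 85 mm high, with a handle, at the far side of the table; origin under its centre. Bystander.
- sugar_jar: Glass jar with an orange lid, 80 mm across, 110 mm high, far left; origin under its centre. Bystander.
- syrup: Dark bottle, 74 mm across, 220 mm high, far right; origin under its centre. Bystander.
Not all that is in view belongs to the job. There is more than one size of the mat; the one meant has the size given above.

How it is judged:
By the outcome, as a careful person would: the job done as asked, in the order asked, and still so for the second after the job is handed in, with the robot touching nothing.
It also fails if it takes over 51 s, if anything falls off the work surface, if the arm or the gripper's body presses on something with over 40 N, if the wrist force passes 120 N, or if a joint passes its speed limit or range.

## Working session

There is one attempt and no reset: what is moved stays moved. The work goes in short steps, Python scripts to look and compute and a tool call to move; the robot and the scene stay as the last step left them, time stands still between calls to the robot, and variables do not carry over. Pictures are saved under pics/ and viewed, about 8 in all and at most 12, crops included, and the job is handed in when it is done.

Besides the shell and the picture viewer there is one more tool, called as a command line: name --argument value ..., lists and objects as JSON in quotes. send_rows: Moves the arm, as the interface text tells. Its arguments: {"type":"object","properties":{"rows":{"type":"array"}},"required":["rows"]}

```bash
ls; mkdir -p pics
cat > h.py <<'E'
import numpy as np, cv2
from rig import robot
def K(s):
    f=s["image"].shape[0]/2/np.tan(np.radians(s["fovy"])/2)
    return f
def ray(s,u,v):
    f=K(s); d=np.array([(u-s["cx"])/f,(v-s["cy"])/f]); x=d.copy()
    for _ in range(20): x=d/(1+s["k1"]*(x@x))
    T=np.array(s["world_from_camera"]); return T[:3,3],T[:3,:3]@np.array([x[0],x[1],1])
def at(s,u,v,z):
    o,d=ray(s,u,v); return o+d*(z-o[2])/d[2]
def proj(s,p):
    T=np.linalg.inv(np.array(s["world_from_camera"])); c=T[:3,:3]@np.array(p)+T[:3,3]
    x=c[:2]/c[2]; x=x*(1+s["k1"]*(x@x)); return x*K(s)+[s["cx"],s["cy"]]
import pickle
def shot(n,name,box=None,k=1.5):
    s=robot.snapshot(n); pickle.dump(s,open(f"pics/{name}.pkl","wb")); im=s["image"]
    if box: u0,v0,u1,v1=box; im=im[v0:v1,u0:u1]
    cv2.imwrite(f"pics/{name}.png",cv2.resize(im,None,fx=k,fy=k,interpolation=cv2.INTER_CUBIC)); return s
def load(name): return pickle.load(open(f"pics/{name}.pkl","rb"))
E
python3 - <<'E'
from h import *
o=robot.observe(); print({k:np.round(v,3).tolist() for k,v in o.items()})
for n in ("top","scene"):
    s=shot(n,n+"0",k=1.5); print(n,np.round(s["world_from_camera"],3).tolist(),s["fovy"],s["k1"])
E
```

```text
pics
{'time_s': 0.0, 'q': [1.218, 0.049, 0.098, 1.622, -0.0, 1.443], 'joint_velocities': [0.001, -0.0, -0.002, -0.002, 0.001, 0.0], 'joint_efforts': [-0.001, -33.879, 32.001, 0.02, -0.0, -0.0], 'tcp_pos': [0.117, 0.511, 0.23], 'tcp_rot': [[-0.001, 0.223, 0.975], [-0.002, 0.975, -0.223], [-1.0, -0.002, -0.0]], 'force': [0.164, 0.341, 0.278], 'torque': [-0.04, -0.029, -0.054], 'grip_width': 0.085}
top [[-0.022, -0.993, 0.118, 0.317], [-1.0, 0.024, 0.01, -0.006], [-0.013, -0.118, -0.993, 1.571], [0.0, 0.0, 0.0, 1.0]] 42.34045928268072 -0.09741620168484663
scene [[0.31, 0.569, -0.762, 1.62], [0.95, -0.202, 0.236, -0.362], [-0.02, -0.797, -0.603, 0.956], [0.0, 0.0, 0.0, 1.0]] 43.048445637202256 -0.17469906505628327
```

View pics/top0.png

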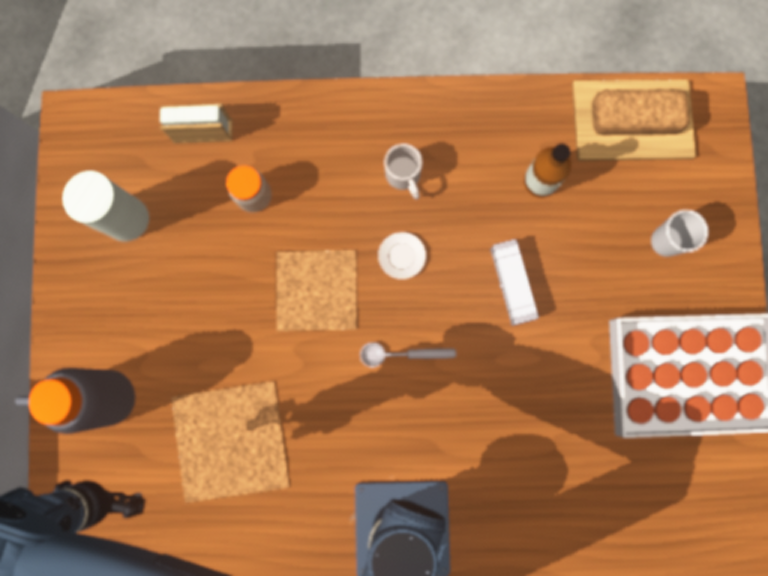

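View pics/scene0.png

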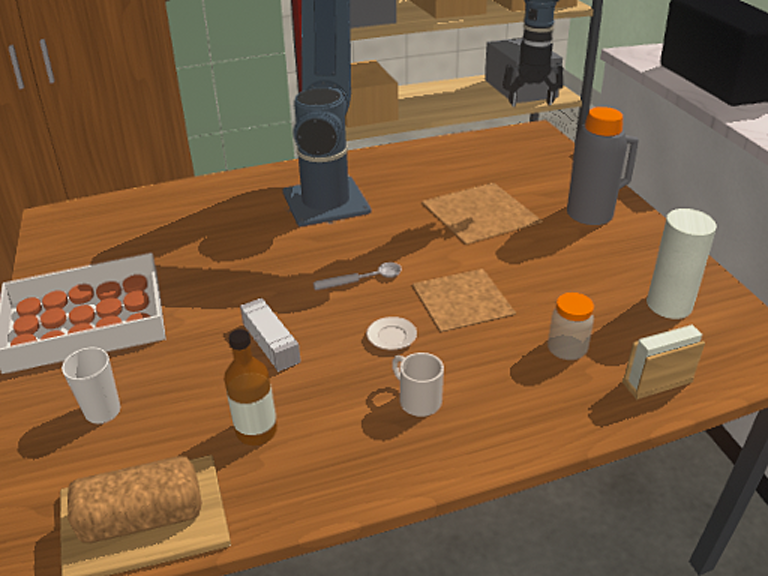

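Candidates: tin is the white bar at (515,280) in the top view; nothing else is a plain square bar (loaf at (640,110) and napkin holder at (195,120) don't fit). The mat is either (317,290) or (230,440), to be chosen by size.

Run:
```python
from h import *
s=load("top0")
def q(pts,z):
    P=np.array([at(s,u/1.5,v/1.5,z)[:2] for u,v in pts]); print(np.round(P,3).tolist(),"c",P.mean(0).round(3),"sides",[round(float(np.linalg.norm(P[i]-P[i-1])),3) for i in range(4)],"ang",np.round(np.arctan2(*(P[2]-P[1])[::-1]),3))
q([(277,250),(356,250),(357,330),(276,330)],.004)
q([(172,400),(276,382),(288,487),(185,500)],.004)
q([(493,243),(516,239),(538,317),(514,323)],.05)
for u,v in [(402,256)]: print(at(s,u/1.5,v/1.5,.01).round(3))
im=s["image"]
a=cv2.resize(im[150:225,310:380],None,fx=7,fy=7,interpolation=cv2.INTER_CUBIC)
cv2.imwrite("pics/tin0.png",a)
```

```text
[[0.586, 0.25], [0.582, 0.08], [0.411, 0.081], [0.415, 0.253]] c [0.498 0.166] sides [0.172, 0.17, 0.171, 0.172] ang 3.137
[[0.271, 0.476], [0.305, 0.254], [0.087, 0.231], [0.062, 0.448]] c [0.181 0.352] sides [0.21, 0.225, 0.219, 0.219] ang -3.037
[[0.582, -0.207], [0.589, -0.255], [0.426, -0.293], [0.415, -0.243]] c [ 0.503 -0.25 ] sides [0.171, 0.049, 0.168, 0.051] ang -2.911
[ 0.565 -0.018  0.01 ]
```

View pics/tin0.png

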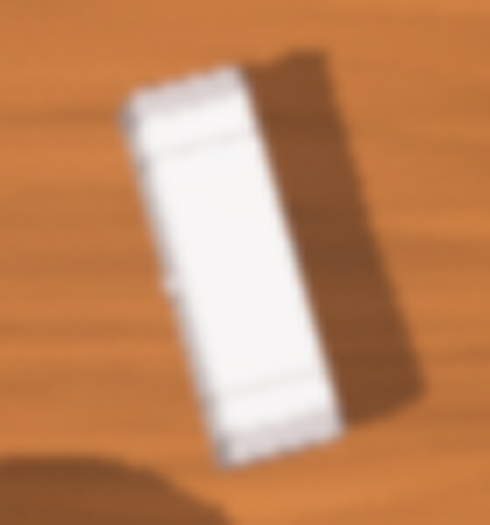

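Mat: the small one at (317,290) measures 170 mm, so it is the right one, centred at (0.498, 0.166) with its edges along the world axes. The big one measures 220 mm. The tin is at (0.503, -0.250). It lies along the direction (0.975, 0.224), and the crop shows a plain white bar with a rivet at mid-side. It lies nearer world x than y, contrary to the text, and I trust the picture. Going above it.

send_rows --rows '[[[0,-0.657,0.546],-0.453,100],[[0,-0.657,0.546],-0.453,100],[[0,-0.657,0.546],-0.453,100],[[0,-0.657,0.546],-0.453,100],[[0,-0.657,0.546],-0.453,100],[[0,-0.657,0.546],-0.453,100],[[0,-0.657,0.546],-0.453,100],[[0,-0.657,0.546],-0.453,100],[[0,-0.657,0.546],-0.453,100],[[0,-0.657,0.546],-0.453,100],[[0,-0.657,0.546],-0.453,100],[[0,-0.657,0.546],-0.453,100],[[0,-0.657,0.546],-0.453,100],[[0.05,-0.657,0.546],-0.453,100],[[0.05,-0.657,0.546],-0.453,100],[[0.05,-0.657,0.546],-0.453,100],[[0.05,-0.657,0.546],-0.453,100]]'

```text
time_s: 2.22
tcp_pos: [0.5031, -0.2495, 0.1831]
tcp_rot: [[0.002, -0.228, 0.974], [-0.001, 0.974, 0.228], [-1.0, -0.001, 0.002]]
force: [0.8, -0.2, 0.4]
grip_width: 0.0853
```

Run:
```python
from h import *
s=shot("wrist","w1",k=1.5)
o=robot.observe(); print(o["time_s"],np.round(o["tcp_pos"],4),np.round(o["tcp_rot"],3).tolist(),np.round(o["q"],2), np.round(o["force"],2))
print(np.round(s["world_from_camera"],3).tolist())
```

```text
2.275 [ 0.5033 -0.2496  0.1834] [[0.003, -0.228, 0.974], [-0.001, 0.974, 0.228], [-1.0, -0.002, 0.002]] [-0.58  0.13  0.1   1.53  0.   -0.81] [-0.42  0.64  0.39]
[[-0.228, 0.928, 0.296, 0.427], [0.974, 0.217, 0.068, -0.267], [-0.001, 0.304, -0.953, 0.326], [0.0, 0.0, 0.0, 1.0]]
```

View pics/w1.png

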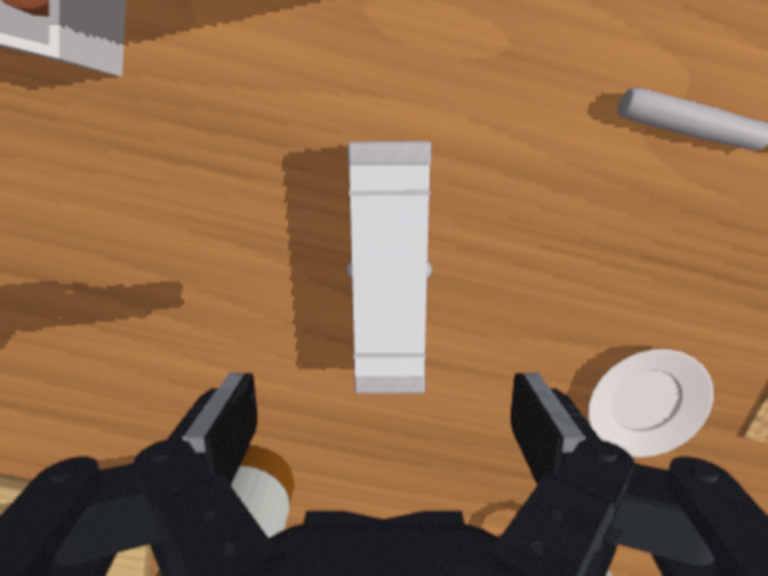

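The wrist view shows the tin top from (349,142)-(431,142) to (355,392)-(425,392), with rivets at (350,270) and (430,270).

Run:
```python
from h import *
s=load("w1"); a=lambda u,v,z: at(s,u/1.5,v/1.5,z)
P=[a(349,142,.05),a(431,142,.05),a(425,392,.05),a(355,392,.05)]
print(np.round(P,4).tolist(), np.mean(P,0).round(4)); e=(P[2]+P[3]-P[0]-P[1])/2; print(np.linalg.norm(e),np.arctan2(e[1],e[0]))
r=[a(350,270,.025),a(430,270,.025)]; print(np.round(r,4).tolist(),np.mean(r,0).round(4),np.linalg.norm(r[0]-r[1]))
R=np.array(robot.observe()["tcp_rot"]); t=np.array(robot.observe()["tcp_pos"])
print((R.T@(np.mean(r,0)-t)).round(4), (R.T@(np.mean(P,0)-t)).round(4))
```

```text
[[0.426, -0.2887, 0.05], [0.4149, -0.2412, 0.05], [0.5784, -0.2017, 0.05], [0.5898, -0.2501, 0.05]] [ 0.5023 -0.2454  0.05  ]
0.16826423242286956 0.23421901174825346
[[0.5097, -0.2724, 0.025], [0.4968, -0.2173, 0.025]] [ 0.5033 -0.2448  0.025 ] 0.056649411326223524
[0.1584 0.0049 0.0007] [ 0.1334  0.0045 -0.0004]
```

send_rows --rows '[[[0.05,0.0045,0],0,100],[[0.1,0.0045,0],0,100],[[0.14,0.0045,0],0,100],[[0.165,0.0045,0],0,100],[[0.177,0.0045,0],0,100],[[0.177,0.0045,0],0,60],[[0.177,0.0045,0],0,40],[[0.177,0.0045,0],0,40],[[0.177,0.0045,0],0,40],[[0.177,0.0045,0],0,40],[[0.177,0.0045,0],0,40],[[0.177,0.0045,0],0,40]]'

```text
time_s: 3.78
tcp_pos: [0.5031, -0.2463, 0.007]
tcp_rot: [[0.003, -0.227, 0.974], [-0.001, 0.974, 0.227], [-1.0, -0.001, 0.003]]
force: [-1.3, 2.1, 6.0]
grip_width: 0.0561
```

send_rows --rows '[[[0,0,0],0,40],[[-0.01,0,0],0,40],[[-0.03,0,0],0,40],[[-0.05,0,0],0,40],[[-0.07,0,0],0,40],[[-0.09,0,0],0,40],[[-0.11,0,0],0,40],[[-0.12,0,0],0,40],[[-0.12,0,0],0,40],[[-0.12,0,0],0,40],[[-0.12,0,0],0,40]]'

```text
time_s: 5.15
tcp_pos: [0.5011, -0.2456, 0.123]
tcp_rot: [[-0.002, -0.226, 0.974], [0.001, 0.974, 0.226], [-1.0, 0.002, -0.002]]
force: [-0.1, -1.0, -5.0]
grip_width: 0.0558
```

Run:
```python
from h import *
s=shot("scene","s2",box=(100,130,300,300),k=3.5)
w=shot("wrist","w2")
cv2.imwrite("pics/c2.png",np.vstack([cv2.resize(s["image"][150:290,100:300],(600,420)),cv2.resize(w["image"],(600,450))])[:,:][0:870] if 0 else np.hstack([cv2.resize(s["image"][150:290,120:280],(400,350)),cv2.resize(w["image"],(400,350))]))
o=robot.observe(); print(o["grip_width"],np.round(o["force"],2),np.round(o["torque"],2))
```

```text
0.055775291262950874 [-0.16  0.12 -5.14] [-0.07  0.2  -0.  ]
```

View pics/c2.png

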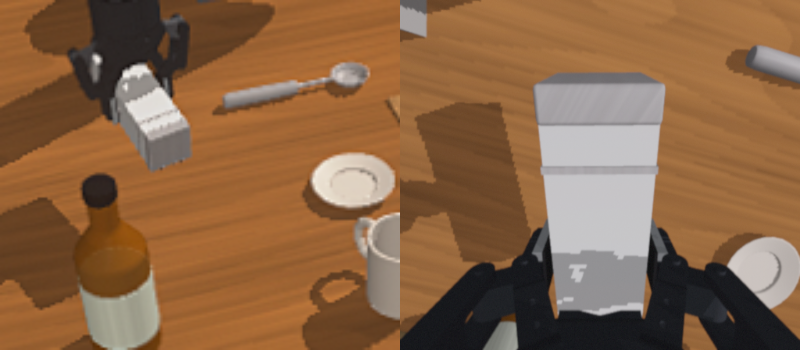

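The picture shows the tin hanging tilted from the rivets. The end near the robot is up (wrist view top, (600,75)) and the +x end is dipped. The torque agrees (+0.2 Nm about y), so the heavy end is +x. The gripper body limits the tilt. I'll lay it on the mat and re-grip it by a corner of the light end, so it hinges there when raised.

send_rows --rows '[[[-0.02,0.02,0],0,40],[[-0.02,0.06,-0.002],0.05,40],[[-0.02,0.11,-0.005],0.1,40],[[-0.02,0.16,-0.007],0.15,40],[[-0.02,0.21,-0.01],0.2,40],[[-0.02,0.26,-0.012],0.23,40],[[-0.02,0.31,-0.015],0.23,40],[[-0.02,0.36,-0.017],0.23,40],[[-0.02,0.4,-0.017],0.23,40],[[-0.02,0.42,-0.017],0.23,40],[[-0.02,0.427,-0.017],0.23,40],[[-0.02,0.427,-0.017],0.23,40],[[0.01,0.427,-0.017],0.23,40],[[0.03,0.427,-0.017],0.23,40],[[0.045,0.427,-0.017],0.23,40]]'

```text
time_s: 7.12
tcp_pos: [0.3885, 0.1651, 0.0784]
tcp_rot: [[-0.001, 0.004, 1.0], [-0.001, 1.0, -0.004], [-1.0, -0.001, -0.001]]
force: [-0.4, 0.5, -3.9]
grip_width: 0.0555
```

Run:
```python
from h import *
s=shot("scene","s3")
o=robot.observe(); print(o["time_s"],np.round(o["tcp_pos"],4),o["grip_width"],np.round(o["force"],2),np.round(o["torque"],2))
i=s["image"][90:240,210:400]; cv2.imwrite("pics/s3.png",cv2.resize(i,None,fx=4,fy=4,interpolation=cv2.INTER_CUBIC))
```

```text
7.175 [0.3873 0.1649 0.0765] 0.05587964368550777 [-0.01  0.34 -6.69] [-0.08  0.29  0.05]
```

View pics/s3.png

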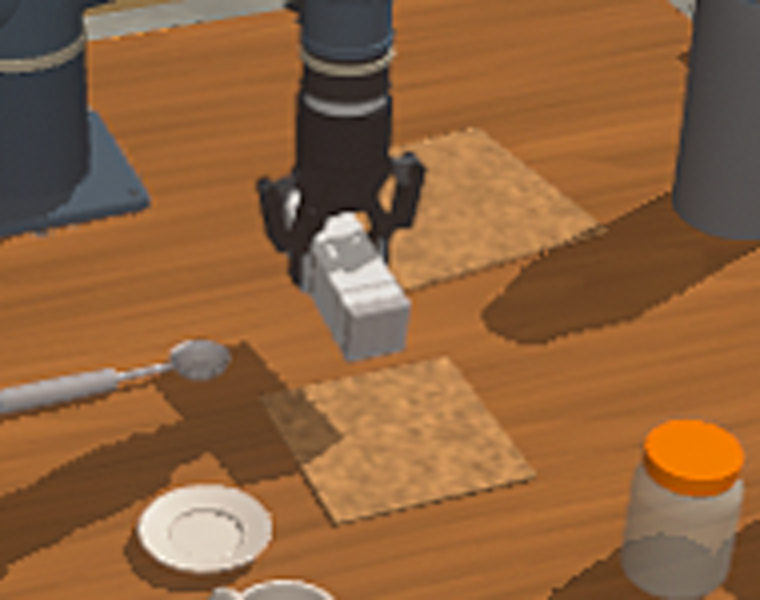

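Tilted tin above the mat's near edge, heavy end at (375,330). Lowering it flat and releasing.

send_rows --rows '[[[0.01,0,0],0,40],[[0.02,0,0],0,40],[[0.03,0,0],0,40],[[0.038,0,0],0,40],[[0.046,0,0],0,40],[[0.053,0,0],0,40],[[0.059,0,0],0,40],[[0.064,0,0],0,40],[[0.066,0,0],0,40],[[0.066,0,0],0,40],[[0.066,0,0],0,100],[[0.066,0,0],0,100],[[0.066,0,0],0,100],[[0.066,0,0],0,100],[[0.03,0,-0.01],0,100],[[-0.02,0,-0.03],0,100],[[-0.05,0,-0.05],0,100],[[-0.06,0,-0.05],0,100],[[-0.06,0,-0.05],0,100]]'

```text
time_s: 9.55
tcp_pos: [0.3397, 0.1663, 0.1395]
tcp_rot: [[0.002, 0.002, 1.0], [0.0, 1.0, -0.002], [-1.0, 0.0, 0.002]]
force: [0.0, 0.6, -0.1]
grip_width: 0.0855
```

Run:
```python
from h import *
s=shot("wrist","w4")
t=shot("top","t4")
cv2.imwrite("pics/c4.png",np.hstack([cv2.resize(s["image"],(533,400)),cv2.resize(t["image"][140:260,160:240],(266,400))]))
o=robot.observe(); print(o["time_s"],np.round(o["tcp_pos"],4),o["grip_width"],np.round(o["force"],2))
```

```text
9.65 [0.3385 0.1659 0.1378] 0.08545403852564376 [-0.03  0.07 -1.41]
```

View pics/c4.png

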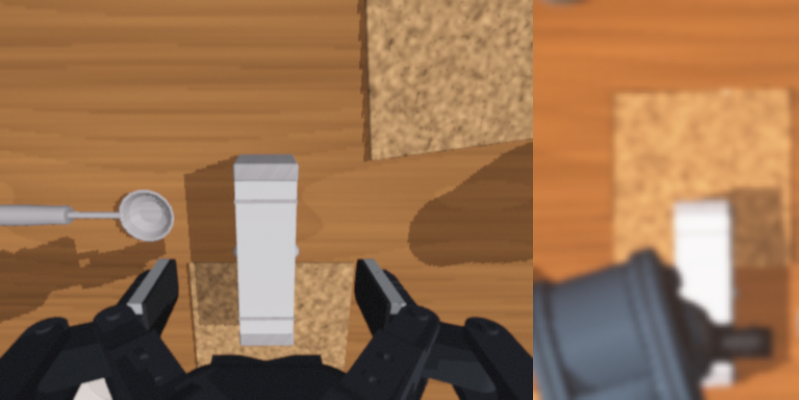

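Run:
```python
from h import *
s=load("w4"); k=533/512; a=lambda u,v,z: at(s,u/k,v/k,z).round(4)
print(a(235,180,.054),a(297,180,.054),"bot",a(240,155,.002),a(293,155,.002),"far",a(240,345,.054),a(292,345,.054),"riv",a(237,250,.029),a(297,250,.029))
```

```text
[0.3158 0.1423 0.054 ] [0.3159 0.19   0.054 ] bot [0.3047 0.1423 0.002 ] [0.3048 0.1911 0.002 ] far [0.4721 0.1419 0.054 ] [0.4722 0.1899 0.054 ] riv [0.3877 0.1394 0.029 ] [0.3878 0.1945 0.029 ]
```

The tin lies flat on the mat: light end at x≈0.302, far end at x≈0.472, y≈0.1665. Gripping the upper corner of the light end with the pad's edge.

send_rows --rows '[[[0.04,0.0005,-0.041],0,100],[[0.08,0.0005,-0.041],0,100],[[0.098,0.0005,-0.041],0,100],[[0.098,0.0005,-0.041],0,80],[[0.098,0.0005,-0.041],0,60],[[0.098,0.0005,-0.041],0,40],[[0.098,0.0005,-0.041],0,40],[[0.098,0.0005,-0.041],0,40],[[0.098,0.0005,-0.041],0,40],[[0.098,0.0005,-0.041],0,40]]'

```text
time_s: 10.9
tcp_pos: [0.2977, 0.1668, 0.0414]
tcp_rot: [[0.0, 0.002, 1.0], [0.0, 1.0, -0.002], [-1.0, 0.0, 0.0]]
force: [-0.8, -0.3, 2.0]
grip_width: 0.0464
```

send_rows --rows '[[[-0.006,0,0.002],0,40],[[-0.0114,0,0.0037],0,40],[[-0.017,0,0.006],0,40],[[-0.0227,0,0.0079],0,40],[[-0.028,0,0.0105],0,40],[[-0.0336,0,0.013],0,40],[[-0.0336,0,0.013],0,40]]'

```text
time_s: 11.78
tcp_pos: [0.3113, 0.1668, 0.0755]
tcp_rot: [[0.001, 0.002, 1.0], [0.0, 1.0, -0.002], [-1.0, 0.0, 0.001]]
force: [-0.8, -0.5, -0.5]
grip_width: 0.0465
```

Run:
```python
from h import *
F=[]
for i in range(4):
    s=robot.snapshot("scene"); F.append(robot.observe()["force"])
i=s["image"][90:220,230:390]; cv2.imwrite("pics/s5.png",cv2.resize(i,None,fx=4,fy=4,interpolation=cv2.INTER_CUBIC))
o=robot.observe(); print(o["time_s"],np.round(o["tcp_pos"],4),o["grip_width"],np.mean(F,0).round(2),np.round(o["torque"],2))
```

```text
11.975 [0.3109 0.1667 0.0748] 0.04641041950772017 [-0.48  0.02 -1.94] [-0.05  0.24  0.05]
```

View pics/s5.png

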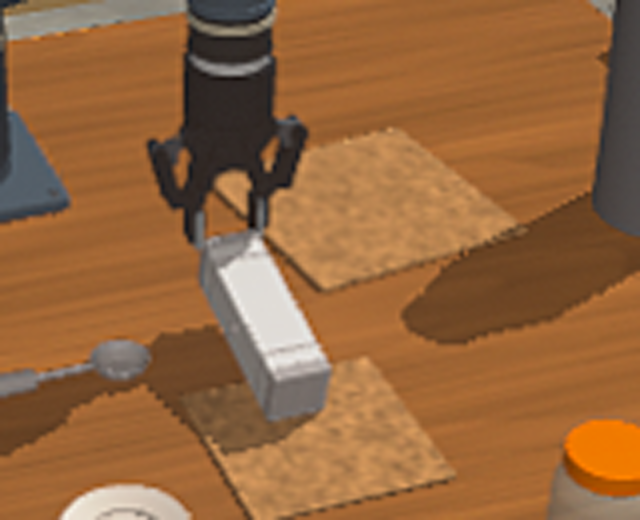

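The picture shows the heavy end on the mat at (295,400) and the light end raised in the pads. The force is about 1.9 N, so it is hinging as planned. Continuing the arc.

send_rows --rows '[[[-0.01,0,0.006],0,40],[[-0.0206,0,0.0123],0,40],[[-0.0302,0,0.0196],0,40],[[-0.0393,0,0.0273],0,40],[[-0.0478,0,0.0358],0,40],[[-0.0557,0,0.0448],0,40],[[-0.0629,0,0.0544],0,40],[[-0.0695,0,0.0644],0,40],[[-0.0753,0,0.0749],0,40],[[-0.0805,0,0.0857],0,40],[[-0.0805,0,0.0857],0,40]]'

```text
time_s: 13.35
tcp_pos: [0.3975, 0.1667, 0.1562]
tcp_rot: [[0.001, 0.002, 1.0], [0.0, 1.0, -0.002], [-1.0, 0.0, 0.001]]
force: [-2.6, -0.3, 1.6]
grip_width: 0.0464
```

Run:
```python
from h import *
F=[]
for i in range(4):
    s=robot.snapshot("scene"); F.append(robot.observe()["force"])
i=s["image"][90:220,230:390]; cv2.imwrite("pics/s6.png",cv2.resize(i,None,fx=4,fy=4,interpolation=cv2.INTER_CUBIC))
o=robot.observe(); print(o["time_s"],np.round(o["tcp_pos"],4),o["grip_width"],np.mean(F,0).round(2),np.round(o["torque"],2))
```

```text
13.55 [0.3959 0.1666 0.1554] 0.04645709324017419 [-2.99  0.2   2.17] [0.02 1.   0.  ]
```

View pics/s6.png

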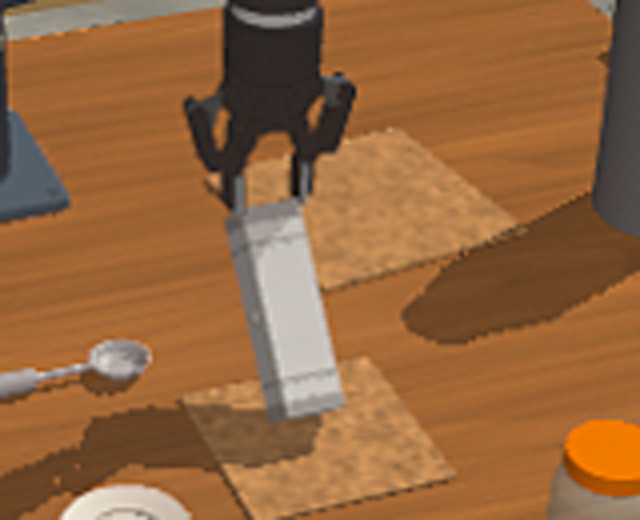

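Tilt is about 50° and going well; the heavy edge is planted at (305,415). Continuing slower.

send_rows --rows '[[[-0.0042,0,0.0112],0,40],[[-0.0079,0,0.0227],0,40],[[-0.0104,0,0.0344],0,40],[[-0.0125,0,0.0462],0,40],[[-0.0134,0,0.0582],0,40],[[-0.0139,0,0.0702],0,40],[[-0.0136,0,0.0782],0,40],[[-0.0128,0,0.0862],0,40],[[-0.0119,0,0.0941],0,40],[[-0.0119,0,0.0941],0,40]]'

```text
time_s: 14.8
tcp_pos: [0.4954, 0.1668, 0.1724]
tcp_rot: [[0.013, 0.002, 1.0], [0.002, 1.0, -0.002], [-1.0, 0.002, 0.013]]
force: [-0.1, -0.4, 13.5]
grip_width: 0.0465
```

Run:
```python
from h import *
F=[]
for i in range(4):
    s=robot.snapshot("scene"); F.append(robot.observe()["force"])
i=s["image"][90:220,240:380]; cv2.imwrite("pics/s7.png",cv2.resize(i,None,fx=4.5,fy=4.5,interpolation=cv2.INTER_CUBIC))
import pickle; pickle.dump(s,open("pics/s7.pkl","wb"))
o=robot.observe(); print(o["time_s"],np.round(o["tcp_pos"],4),o["grip_width"],np.mean(F,0).round(2),np.round(o["torque"],2))
```

```text
15.0 [0.495  0.1668 0.1724] 0.04663505785048301 [ 0.03  0.05 13.12] [0.05 0.31 0.13]
```

View pics/s7.png

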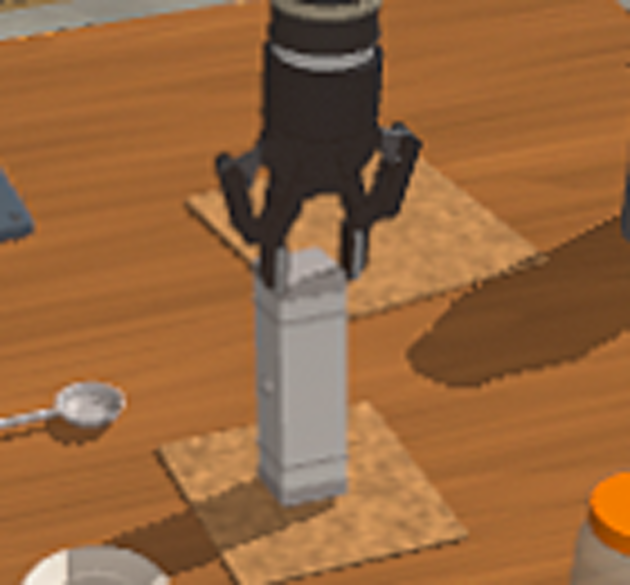

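Run:
```python
from h import *
s=load("s7"); k=4.5
b=[at(s,240+u/k,90+v/k,.004) for u,v in [(285,503),(346,492),(262,471)]]; print(np.round(b,4))
for p in b[:2]:
    print((proj(s,p+[0,0,.17])-[240,90])*k, (proj(s,p+[0.015,0,.17])-[240,90])*k)
```

```text
[[0.5162 0.149  0.004 ]
 [0.5191 0.1946 0.004 ]
 [0.4765 0.1479 0.004 ]]
[296.0693855  299.33647962] [305.1516958  311.13026442]
[361.17952469 289.06683965] [370.70024595 300.69698056]
```

It is about 7° short of upright, leaning toward the robot, with a 13 N press because the real radius is slightly longer. Finishing the arc while easing the height.

send_rows --rows '[[[-0.002,0,0.003],0,40],[[-0.003,0,0.006],0,40],[[-0.003,0,0.009],0,40],[[-0.002,0,0.012],0,40],[[-0.001,0,0.015],0,40],[[0.0,0,0.018],0,40],[[0.0,0,0.019],0,40],[[0.0,0,0.019],0,40]]'

```text
time_s: 16.0
tcp_pos: [0.5125, 0.1665, 0.1701]
tcp_rot: [[0.008, 0.002, 1.0], [0.001, 1.0, -0.002], [-1.0, 0.001, 0.008]]
force: [0.8, -0.0, 9.1]
grip_width: 0.0463
```

Run:
```python
from h import *
F=[]
for i in range(4):
    s=robot.snapshot("scene"); F.append(robot.observe()["force"])
w=robot.snapshot("wrist")
import pickle; pickle.dump((s,w),open("pics/s8.pkl","wb"))
i=cv2.resize(s["image"][100:220,260:360],(500,600),interpolation=cv2.INTER_CUBIC)
cv2.imwrite("pics/s8.png",np.hstack([i,cv2.resize(w["image"][100:384,120:262],(300,600))]))
o=robot.observe(); print(o["time_s"],np.round(o["tcp_pos"],4),o["grip_width"],np.mean(F,0).round(2),np.round(o["torque"],2))
```

```text
16.25 [0.5125 0.1665 0.1701] 0.046146956516677266 [0.28 0.09 9.51] [0.02 0.2  0.08]
```

View pics/s8.png

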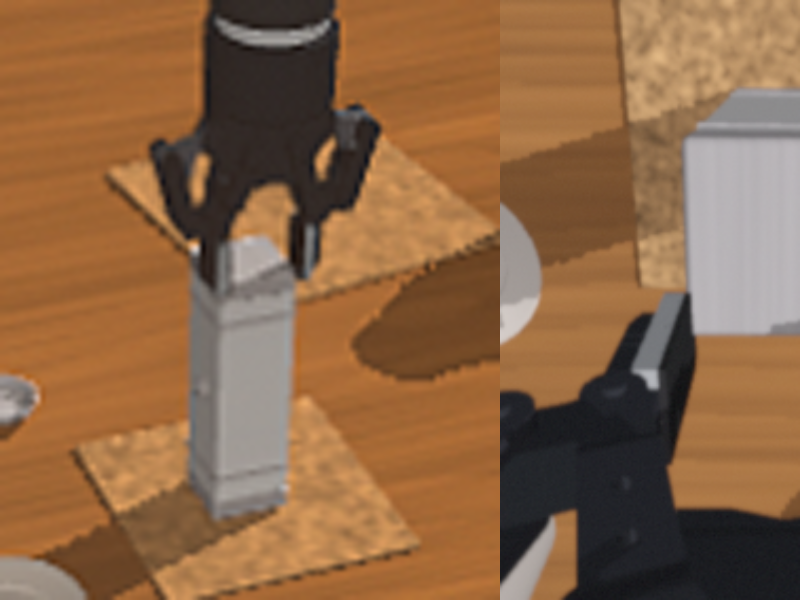

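Run:
```python
from h import *
s,w=load("s8"); k=5
for (u,v) in [(218,518),(288,502),(193,488)]:
    p=at(s,260+u/k,100+v/k,.004); print(p.round(4),((proj(s,p+[0,0,.17])-[260,100])*k).round(0),((proj(s,p+[-.01,0,.17])-[260,100])*k).round(0))
# wrist: top-face corners at z=.174 in full-res pixels (crop 142x284 -> 300x600)
k2=600/284
for u,v in [(685,135),(693,333)]:
    print(at(w,120+(u-500)/k2,100+v/k2,.174).round(4))
print("far bottom", at(w,120+(740-500)/k2,100+90/k2,.004).round(4))
```

```text
[0.525  0.1462 0.004 ] [230. 291.] [224. 282.]
[0.5249 0.1945 0.004 ] [305. 276.] [298. 268.]
[0.4912 0.1432 0.004 ] [203. 263.] [197. 255.]
[0.4628 0.1432 0.174 ]
[0.5138 0.1426 0.174 ]
far bottom [0.4763 0.1435 0.004 ]
```

Top face sits about 12 mm behind the base (about 4° short), and the base spans x 0.476–0.525 near the mat centre. Finishing the last bit.

send_rows --rows '[[[0.0,0,0.003],0,40],[[0.0005,0,0.006],0,40],[[0.001,0,0.009],0,40],[[0.0015,0,0.012],0,40],[[0.002,0,0.014],0,40],[[0.002,0,0.014],0,40],[[0.002,0,0.014],0,40]]'

```text
time_s: 17.12
tcp_pos: [0.5249, 0.1662, 0.1676]
tcp_rot: [[0.004, 0.002, 1.0], [-0.0, 1.0, -0.002], [-1.0, -0.0, 0.004]]
force: [-2.4, -1.4, 10.8]
grip_width: 0.0468
```

Run:
```python
from h import *
F=[]
for i in range(4):
    s=robot.snapshot("scene"); F.append(robot.observe()["force"])
w=robot.snapshot("wrist")
import pickle; pickle.dump((s,w),open("pics/s9.pkl","wb"))
o=robot.observe(); print(o["time_s"],np.round(o["tcp_pos"],4),np.mean(F,0).round(2),np.round(o["torque"],2))
# edges along column u through tin in wrist image (full-res), and same in s8
_,w8=load("s8")
for W in (w8,w):
    g=W["image"].mean(2); col=g[120:280,215:245].mean(1); d=np.diff(col); i=[j for j in np.argsort(-abs(d))[:12]]
    print(sorted([(int(j)+120,round(float(d[j]))) for j in i]))
i=cv2.resize(s["image"][100:220,260:360],(400,480),interpolation=cv2.INTER_CUBIC)
cv2.imwrite("pics/s9.png",np.hstack([i,cv2.resize(w["image"][100:280,190:340],(400,480))]))
```

```text
17.375 [0.5248 0.1662 0.1676] [-2.52 -0.74  9.72] [-0.07  0.85 -0.  ]
[(157, 19), (159, -13), (160, -18), (161, -14), (163, 10), (164, 23), (165, 19), (166, 9), (256, -13), (257, -22), (258, -18), (259, -7)]
[(154, 10), (155, 12), (157, -9), (160, -13), (161, -9), (164, 14), (165, 20), (166, 13), (255, -9), (256, -18), (257, -19), (258, -11)]
```

Run:
```python
from h import *
_,w8=load("s8");_,w9=load("s9")
for W,v in ((w8,164.),(w9,165.)):
    p=at(W,240,v,.174); y=p.copy(); y[2]=.004
    print("top back",p.round(4),"vertical bottom at",proj(W,y).round(1))
    g=W["image"].astype(int)
    for r in range(130,168,2): print(r,g[r,236:256].mean(0).round().astype(int).tolist(),end=' ')
    print()
```

```text
top back [0.4629 0.1588 0.174 ] vertical bottom at [248.1 129.5]
130 [97, 139, 178] 132 [97, 139, 178] 134 [97, 139, 178] 136 [100, 142, 181] 138 [107, 151, 191] 140 [114, 157, 196] 142 [142, 148, 162] 144 [162, 159, 162] 146 [144, 142, 143] 148 [140, 139, 140] 150 [140, 139, 140] 152 [140, 139, 140] 154 [140, 139, 140] 156 [141, 138, 139] 158 [158, 155, 158] 160 [155, 152, 154] 162 [123, 121, 122] 164 [123, 120, 123] 166 [166, 163, 167] 
top back [0.4753 0.1587 0.174 ] vertical bottom at [248.3 130.4]
130 [118, 148, 181] 132 [154, 152, 158] 134 [162, 159, 162] 136 [152, 149, 150] 138 [149, 146, 146] 140 [149, 146, 147] 142 [148, 146, 147] 144 [148, 145, 146] 146 [148, 146, 147] 148 [148, 146, 147] 150 [148, 146, 146] 152 [149, 146, 146] 154 [144, 141, 143] 156 [164, 161, 164] 158 [152, 149, 151] 160 [142, 139, 140] 162 [120, 118, 121] 164 [126, 123, 126] 166 [160, 157, 161]
```

Base and top edges now agree with a vertical tin (bottom edge seen at row 131, predicted 130.4). Relieving the press, releasing and backing straight up.

send_rows --rows '[[[-0.0015,0,-0.0005],0,40],[[-0.003,0,-0.001],0,40],[[-0.003,0,-0.001],0,40],[[-0.003,0,-0.001],0,55],[[-0.003,0,-0.001],0,65],[[-0.003,0,-0.001],0,80],[[-0.003,0,-0.001],0,100],[[-0.003,0,-0.001],0,100],[[-0.003,0,-0.001],0,100],[[-0.003,0,-0.001],0,100],[[-0.02,0,-0.001],0,100],[[-0.05,0,-0.001],0,100],[[-0.09,0,-0.001],0,100],[[-0.12,0,-0.001],0,100],[[-0.12,0,-0.001],0,100]]'

```text
time_s: 19.25
tcp_pos: [0.5241, 0.1667, 0.2901]
tcp_rot: [[0.008, 0.002, 1.0], [0.002, 1.0, -0.002], [-1.0, 0.002, 0.008]]
force: [0.2, -0.1, 1.1]
grip_width: 0.0852
```

Run:
```python
from h import *
s=robot.snapshot("scene");t=robot.snapshot("top")
o=robot.observe(); print(o["time_s"],np.round(o["tcp_pos"],4),np.round(o["force"],2),o["grip_width"])
cv2.imwrite("pics/f.png",np.hstack([cv2.resize(s["image"][80:290,150:410],(520,420)),cv2.resize(t["image"][80:240,150:250],(262,420))]))
```

```text
19.35 [0.5228 0.1664 0.286 ] [-0.31  0.09 -0.75] 0.08535240248338705
```

View pics/f.png

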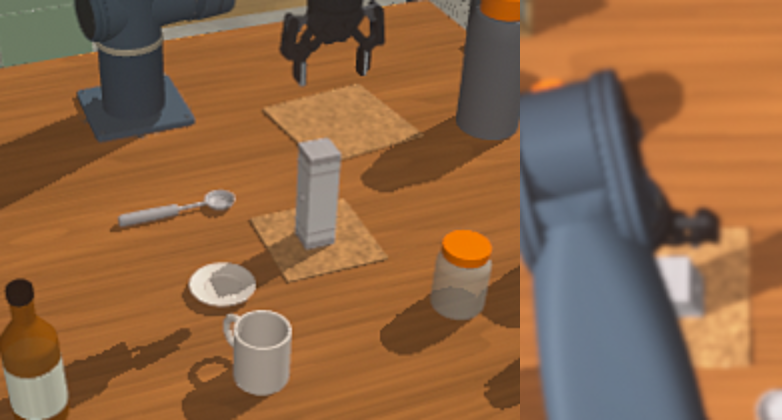

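The tin stands upright, centred on the mat at (318,195), with the gripper clear above it. The bystanders look unmoved. Handing in.

```bash
python3 -c "
from rig import robot
print(robot.hand_in())"
```

```text
the job is handed in; nothing more can be done
None
```

The tin is standing upright near the centre of the 170 mm cork mat, heavy end down and released. I handed the job in at about 19 s of the 51 s allowed.

- **Finding the heavy end:** I pinched the tin by its rivets and lifted it clear of the table. Its +x end dipped, and the measured torque agreed.
- **Standing it up:** The gripper body stops the tin hanging fully upright. So I laid it on the mat, re-gripped a corner of the light end and hinged it up about the heavy edge. I then eased off the pressure, opened the gripper and backed straight up.

**Last checks:**
- Before release, the base and top edges matched a vertical tin to within a pixel.
- After release, the picture shows the tin standing on the mat with the gripper clear of it. The saucer, mug, jar and bottle look unmoved.

**What disagreed or fell short:**
- The tin first lay nearer world x than y, contrary to the description; I went by the pictures.
- While finishing the upright turn, the tin was pressed on the mat with up to about 13 N. I reduced this before opening the gripper.

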